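# Charge the tumbler and hold its run knob in

## Task

Pick up the small open-fronted tray with the wooden handle, tip all four white ceramic balls out of it into the green hopper of the tumbler, and set the empty tray back down upright on the bench. Then take the loose red-and-black knob, turn it so that the flat in its hole matches the flat of the brass D-shaft on the grey control box, push it fully onto the shaft and press the sprung shaft right down; finish while still holding the knob, with the fingers keeping it pressed in. Leave the canister, jars, scraper and spanner tray where they are.

Things in the scene. Friction and masses are not known exactly. Their poses are not given: they have to be found in the camera images.
- tray: aluminium tray 120 (x) x 84 (y) mm, 0.13 kg; origin: centre of underside. Floor 3 mm thick, flat for x -25..60; for x -60..-25 a ramp (15 degrees) up to the open pouring lip at x -60, 12 mm high (no wall at -x, which starts roughly towards the robot). Other walls 30 mm high, 2 mm thick. Wooden handle bar across it along y: x 2..14, 80 mm long, z 44..76; balls roll under it (41 mm clear).
- tray_grip (a point): middle of the tray's wooden handle bar, at x = 8, y = 0, z = 60 mm in the tray's frame, same axes; grip across the 12 mm thickness (tray x)
- ball0_center (a point): centre of a white ceramic ball, 26 mm diameter, 33 g, starting loose in the tray
- ball1_center (a point): centre of a white ceramic ball, 26 mm diameter, 33 g, starting loose in the tray
- ball2_center (a point): centre of a white ceramic ball, 26 mm diameter, 33 g, starting loose in the tray
- ball3_center (a point): centre of a white ceramic ball, 26 mm diameter, 33 g, starting loose in the tray
- tumbler: fixed green tumbler; origin on the bench under the centre of its square open-topped feed hopper: 150 x 150 mm outside, walls 4 mm, rim 100 mm above the bench, inner floor at about 30 mm. Behind it (x from 125 to 275 mm, y within 115 mm either side) stands the drum, top at 167 mm.
- hopper_mouth (a point): centre of the hopper's open mouth, at rim height (100 mm above the bench)
- knob: loose knob, hole down on the bench; origin: centre of underside, z up. Black skirt 47 mm diameter, 20 mm high, D-hole from below 15 mm deep, radius 9.3 mm, flat 5.8 mm from the axis (1.3 mm clearance). On top a grip bar 44 mm long (x), 12 mm thick (y), z 20 to 46 mm, red with one white end: the white end points to +x, the side of the flat of the hole. About 60 g.
- control_box: fixed grey box 110 x 100 x 45 mm high, origin at the centre of its underside; the shaft rises from the middle of its top. A white stripe on its top points from the shaft along +x of the box, the side where the flat of the shaft lies.
- shaft_tip (a point): centre of the top end of the upright brass D-shaft, 71 mm above the bench when free; z up, +x towards its flat. Radius 8 mm, flat 4.5 mm from the axis, 26 mm long, top 3.5 mm chamfered by 2 mm. It does not turn. The knob fits one way only, +x along this +x (within 10 degrees), and is home when the shaft end meets the bottom of the hole (knob origin 15 mm below this point).
- shaft (a joint): how far the sprung shaft is pressed down, m: 0 free, 0.008 at its stop; spring about 4 N at first, 12 N at the stop; it springs back when let go
- canister: red plastic jerrycan-style canister 110 x 170 x 220 mm, origin under its centre; leave alone
- jar_clear: empty clear glass jar, 72 mm diameter, 100 mm high, origin under its centre; leave alone
- jar_green: empty green glass jar, 72 mm diameter, 100 mm high, origin under its centre; leave alone
- scraper: yellow hard silicone scraper, 170 mm long, 80 mm wide, 14 mm high, lying flat, origin on its underside near the blade; leave alone
- spanner_tray: galvanised tin tray 140 x 200 x 30 mm with two spanners, origin under its centre; leave alone
Not all that is in view belongs to the job. Leave any orange or pink look-alike of the tray alone.

How it is judged:
On the way, in this order (a step that is already met when the one before it is completed fails the run):
1. the tray is lifted and tipped (angle between tray's own z axis and vertical above 0.3 rad and height (world z) of tray_grip above 0.1 m), for 0.02 s.
2. all four balls lie in the hopper (height (world z) of each of ball0_center, ball1_center, ball2_center, ball3_center below 0.085 m and x of ball0_center in the frame of tumbler between -0.073 and 0.073 m and y of ball0_center in the frame of tumbler between -0.073 and 0.073 m and x of ball1_center in the frame of tumbler between -0.073 and 0.073 m and y of ball1_center in the frame of tumbler between -0.073 and 0.073 m and x of ball2_center in the frame of tumbler between -0.073 and 0.073 m and y of ball2_center in the frame of tumbler between -0.073 and 0.073 m and x of ball3_center in the frame of tumbler between -0.073 and 0.073 m and y of ball3_center in the frame of tumbler between -0.073 and 0.073 m), for 0.2 s.
3. the tray stands upright on the bench again, let go (angle between tray's own z axis and vertical below 0.1 rad and height (world z) of tray below 0.008 m and linear speed of tray below 0.05 m/s and contact force between the fingers and tray below 0.3 N), for 0.2 s.
4. the knob is fully on the D-shaft, flats matched (horizontal distance between knob and shaft_tip below 0.004 m and z of knob in the frame of shaft_tip below -0.0125 m and angle between the x axis of knob and the x axis of shaft_tip, either way round below 0.3 rad and angle between knob's own z axis and vertical below 0.15 rad), for 0.1 s.
At the end, for the whole second after the job is handed in: All balls inside the hopper below 85 mm; tray upright (0.1 rad) on the bench, still, untouched; knob on the shaft: 4 mm off axis at most, 12.5 of 15 mm down its hole, flats within 0.3 rad, tilt under 0.15 rad; shaft held over 5 of 8 mm down, fingers on the knob over 4 N (all of step 2 and all of step 3 and all of step 4 and value of joint shaft above 0.005 m and contact force between the fingers and knob above 4 N); the arm keeps its last pose, push and grip.
It fails at once if the red jerrycan canister is moved more than 40 mm (distance of canister from where it was at the start of the episode above 0.04 m).
It fails at once if the clear jar is moved more than 40 mm (distance of jar_clear from where it was at the start of the episode above 0.04 m).
It fails at once if the green jar is moved more than 40 mm (distance of jar_green from where it was at the start of the episode above 0.04 m).
It fails at once if the yellow scraper is moved more than 40 mm (distance of scraper from where it was at the start of the episode above 0.04 m).
It fails at once if the tin tray of spanners is moved more than 40 mm (distance of spanner_tray from where it was at the start of the episode above 0.04 m).
It also fails if it takes over 72 s, if anything falls off the work surface, if the arm or the gripper's body presses on something with over 40 N, if the wrist force passes 120 N, or if a joint passes its speed limit or range.

## Robot

A 6-joint arm with a two-finger parallel gripper is mounted at the origin on the work surface. World frame = base frame: x ahead of the robot, y to its left, z up, the work surface at z = 0. Lengths are in m, angles in rad, forces in N, time in s.
With the tool pointing down it reaches from about 0.3 to 0.875 m from the base axis. Payload 6.4 kg.
Tool frame: the origin (TCP) lies between the finger pads; the fingertips stand 19 mm ahead of it and the grasp point (between the pads) is the TCP (ctrl.tips_ahead is the z of the fingertips in the tool frame, in m); z points along the fingers, y is the line along which they close (so a half turn about z gives the same grasp; the last joint's range is limited). The gripper opens to 85 mm and grips with 20 to 120 N. Pads are 22 mm wide; open, the fingers measure 114 mm over their backs; the gripper's body (76 mm by 85 mm) begins 54 mm behind the grasp point. The pads swing forward as they close: fully open they stand 13 mm farther back than shut.
Start: joints at [1.139, 0.181, 1.607, -0, 1.354, -0.206], TCP at [0.129, 0.56, 0.25] pointing down, gripper open.
Joint ranges: [-2.99, 2.99], [-0.89, 2.07], [0.3, 2.58], [-1.14, 4.28], [0, 2.63], [-3.12, 3.12]. Speed limits (rad/s): [2.57, 2.57, 3.01, 3.14, 3.14, 3.14].

## Interface

Orientations are given as a unit quaternion [w, x, y, z].
In Python, from bench import readout, vision, ctrl gives the robot as it stands.
- The arm moves only by the tool play_rows, never from a script. Its arguments are lists of equal length, an entry for each row: "xyz": the shift along the tool's x, y, z in mm, a list of three; "rot": the turn, a rotation vector about the tool's x, y, z in rad, a list of three; "grip": the opening, from 0 (shut) to 1 (fully open). In form: {"xyz": [[x, y, z], ...], "rot": [[rx, ry, rz], ...], "grip": [grip, ...]}. A call has exactly 10 rows; each row is the pose to reach, as a shift and turn from the pose commanded when the call began, along the tool's axes at that moment; what a row does not reach only later rows make up. A row lasts 1/8 s, in which the tool goes at most 62.5 mm and 10.7 degrees, less where a joint would pass 70% of its speed; a pose out of reach is approached as far as the arm can. A call with a gripper value outside its range is refused whole. The fingers move at their own pace and stop on an object; the grip force is fixed at half the most. Time passes only in rows, so rows that repeat a pose let the fingers close, or fill a call up. It gives the time, the measured TCP pose, the force, the opening and the grip force at its end, in the units of the state.
- readout.get_obs(): the state, without advancing time (a new reading comes with each control period).
- vision.camera(name): name is "side" or "top"; returns a dict with "color" (384x512x3 uint8, red, green, blue), "depth" (384x512 float32, m along the optical axis (not along the pixel's ray), 0 where there is no reading), "camera_matrix" (3x3 intrinsics, pixels), "extrinsics" (4x4, takes a point from camera to world coordinates). Camera axes: x right, y down, z forward; pixel columns grow to the right and rows downward; lengths in m; the calibration is good to about 2 mm. A picture is of the moment at which its call begins.
- ctrl.hand_in(): hands the job in; it is judged then, once.
The state is a dict: "time_s": time; "q": joint angles; "dq": joint speeds; "joint_efforts": joint torques, N m; "eef_pos": TCP position; "eef_rot": TCP orientation; "wrist_force": force on the tool from outside, world axes, zero at the start; "torque": the same for the moment, N m; "opening": opening from 0.0 (shut) to 1.0 (fully open); "grasp_force": force on a finger pad.
Only numpy, scipy, OpenCV 4.12 (cv2) and the standard library are available. Lean on these libraries where they do the work, as an engineer would, in place of code of your own. Each camera call takes 0.05 s, during which the arm holds its last target. There are 200 camera calls.

## Working session

There is one attempt and no reset: what is moved stays moved. The work goes in short steps, Python scripts to look and compute and a tool call to move; the robot and the scene stay as the last step left them, time stands still between calls to the robot, and variables do not carry over. Pictures are saved under pics/ and viewed, at most 10 in all, crops included, and the job is handed in when it is done.

Besides the shell and the picture viewer there is one more tool, called after "Request:" as a command line: name --argument value ..., lists and objects as JSON in quotes. play_rows: Moves the arm, as the interface text tells. Its arguments: {"type":"object","properties":{"xyz":{"type":"array","items":{"type":"array","items":{"type":"number"}}},"rot":{"type":"array","items":{"type":"array","items":{"type":"number"}}},"grip":{"type":"array","items":{"type":"number"}}},"required":["xyz","rot","grip"]}

```bash
mkdir -p pics
python3 - <<'E'
from bench import readout, vision, ctrl
import cv2,numpy as np
o=readout.get_obs()
for k in o: print(k,np.round(o[k],3))
print(ctrl.tips_ahead)
for n in("top","side"):
    c=vision.camera(n); cv2.imwrite(f"pics/{n}0.png",cv2.cvtColor(c["color"],cv2.COLOR_RGB2BGR))
    np.savez(f"{n}0.npz",**{k:c[k] for k in("color","depth","camera_matrix","extrinsics")})
    print(n,c["camera_matrix"].round(1).tolist(),c["extrinsics"].round(3).tolist())
E
```

```text
time_s 0.0
q [ 1.139  0.182  1.608  0.     1.354 -0.206]
dq [-0.001  0.003  0.001  0.001 -0.002 -0.001]
joint_efforts [-0.0000e+00 -4.4488e+01 -3.5133e+01 -0.0000e+00  9.0000e-03  0.0000e+00]
eef_pos [0.128 0.56  0.249]
eef_rot [-0.     0.113  0.994 -0.001]
wrist_force [ 0.211 -1.17   0.224]
torque [0.012 0.034 0.001]
grasp_force 0.0
opening 1.0
0.019
top [[394.6, 0.0, 254.2], [0.0, 394.6, 191.1], [0.0, 0.0, 1.0]] [[-0.0, -0.998, 0.068, 0.459], [-1.0, -0.001, -0.019, 0.079], [0.019, -0.068, -0.997, 1.271], [0.0, 0.0, 0.0, 1.0]]
side [[412.2, 0.0, 249.8], [0.0, 412.2, 190.9], [0.0, 0.0, 1.0]] [[0.938, -0.191, 0.289, 0.133], [-0.347, -0.514, 0.784, -0.991], [-0.001, -0.836, -0.549, 0.831], [0.0, 0.0, 0.0, 1.0]]
```

View pics/top0.png

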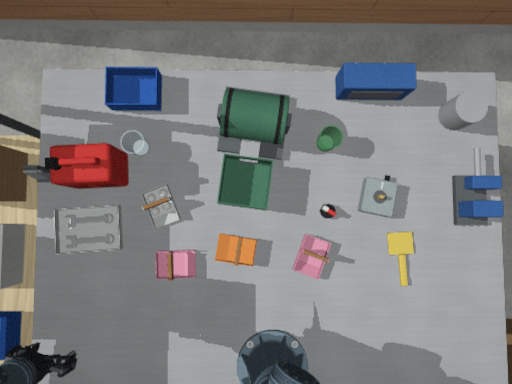

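View pics/side0.png

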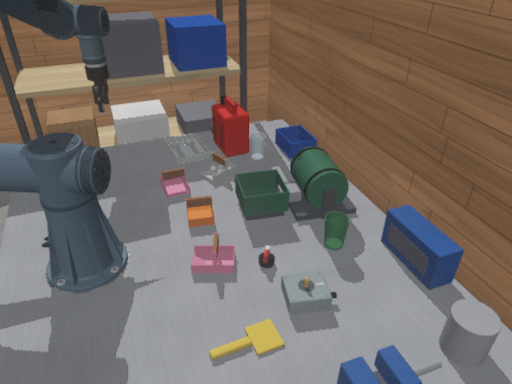

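The top view shows the aluminium tray at about (160,206), the hopper at (245,183), the knob at (328,211) and the control box at (378,197). Next I'll zoom in and measure.

```bash
cat > h.py <<'E'
import numpy as np,cv2
def load(n): return dict(np.load(n))
def cloud(c):
    d=c["depth"];K=c["camera_matrix"];T=c["extrinsics"]
    v,u=np.mgrid[:d.shape[0],:d.shape[1]]
    P=np.stack([(u-K[0,2])/K[0,0]*d,(v-K[1,2])/K[1,1]*d,d],-1)
    W=P@T[:3,:3].T+T[:3,3]; W[d==0]=np.nan
    return W
def plane(c,uv,z):
    K=c["camera_matrix"];T=c["extrinsics"];uv=np.atleast_2d(uv).astype(float)
    r=np.c_[(uv-K[:2,2])/[K[0,0],K[1,1]],np.ones(len(uv))]@T[:3,:3].T
    return T[:3,3]+r*((z-T[2,3])/r[:,2])[:,None]
def proj(c,X):
    K=c["camera_matrix"];T=c["extrinsics"]
    p=(np.atleast_2d(X)-T[:3,3])@T[:3,:3]
    return (p/p[:,2:])[:,:2]*[K[0,0],K[1,1]]+K[:2,2]
E
python3 - <<'E'
from h import *
c=load("top0.npz");W=cloud(c);b=cv2.cvtColor(c["color"],cv2.COLOR_RGB2BGR)
s=load("side0.npz");bs=cv2.cvtColor(s["color"],cv2.COLOR_RGB2BGR)
def crop(im,u,v,r,N=266): return cv2.resize(im[v-r:v+r,u-r:u+r],(N,N),interpolation=cv2.INTER_CUBIC)
row1=[crop(b,160,206,28),crop(b,328,211,20),crop(b,378,195,26)]
row2=[crop(bs,215,165,28),crop(bs,267,257,20),crop(bs,307,290,32)]
cv2.imwrite("pics/z.png",np.vstack([np.hstack(row1),np.hstack(row2)]))
hsv=cv2.cvtColor(b,cv2.COLOR_BGR2HSV)
def stats(name,m):
    p=W[m];p=p[np.isfinite(p).all(1)]
    r=cv2.minAreaRect((p[:,:2]*1000).astype(np.float32))
    print(name,len(p),p.mean(0).round(4),np.median(p[:,2]).round(4),np.percentile(p[:,2],[5,95]).round(3),r)
U,V=np.meshgrid(np.arange(512),np.arange(384))
def win(u,v,r): return (abs(U-u)<r)&(abs(V-v)<r)
z=W[...,2]
print("bench z",np.nanmedian(z[230:300,60:120]))
stats("tray handle",win(160,206,25)&(z>.06))
stats("tray all",win(160,206,28)&(z>.012))
stats("hopper rim",win(245,183,34)&(z>.09)&(z<.11)&(hsv[...,1]>80))
stats("knob top",win(328,211,14)&(z>.036))
stats("knob all",win(328,211,16)&(z>.01))
stats("box top",win(378,197,26)&(z>.035)&(z<.055))
stats("shaft",win(378,197,26)&(z>.06))
for nm,w in(("knob",win(328,211,14)),("box",win(378,197,24)),):
  for col,m in(("white",(hsv[...,1]<40)&(hsv[...,2]>190)),("red",(hsv[...,1]>120)&((hsv[...,0]<8)|(hsv[...,0]>172))),("brass",(hsv[...,1]>80)&(hsv[...,0]>10)&(hsv[...,0]<30)),("black",hsv[...,2]<50)):
    mm=m&w
    if mm.sum()>1: print(nm,col,mm.sum(),U[mm].mean().round(1),V[mm].mean().round(1),np.nanmean(W[mm],0).round(4))
E
```

```text
bench z 0.0012676148467942738
tray handle 129 [0.504  0.3524 0.0746] 0.0752 [0.066 0.08 ] ((504.22601318359375, 353.53204345703125), (12.69058895111084, 84.25750732421875), 21.357074737548828)
tray all 573 [0.5014 0.3517 0.0359] 0.0267 [0.013 0.078] ((496.34173583984375, 350.47900390625), (121.09295654296875, 85.16992950439453), 21.5289306640625)
hopper rim 201 [0.578  0.0937 0.099 ] 0.0993 [0.092 0.103] ((568.1188354492188, 84.42800903320312), (146.4636993408203, 148.4970703125), 82.54283905029297)
knob top 61 [ 0.4816 -0.1783  0.0458] 0.046 [0.042 0.05 ] ((481.1094970703125, -179.5353240966797), (44.25135040283203, 12.260109901428223), 58.347503662109375)
knob all 182 [ 0.4806 -0.1782  0.0289] 0.0217 [0.016 0.048] ((481.75457763671875, -179.29510498046875), (44.36598205566406, 45.86749267578125), 50.79906463623047)
box top 1095 [ 0.5251 -0.3355  0.0448] 0.0447 [0.04  0.049] ((525.151123046875, -338.0728454589844), (103.0147476196289, 110.70120239257812), 78.69039154052734)
shaft 21 [ 0.524  -0.3362  0.068 ] 0.0676 [0.063 0.073] ((523.7606811523438, -337.2944641113281), (13.755288124084473, 12.274894714355469), 89.0310287475586)
knob white 18 325.5 208.0 [ 0.4904 -0.1669  0.0462]
knob red 45 331.2 212.0 [ 0.4779 -0.1859  0.0398]
knob black 59 326.9 211.7 [ 0.4792 -0.1766  0.0191]
box white 9 381.7 185.0 [ 0.5625 -0.3446  0.046 ]
box brass 27 380.9 196.4 [ 0.5257 -0.3356  0.0628]
box black 16 386.7 177.8 [ 0.5875 -0.3684  0.0255]
```

View pics/z.png

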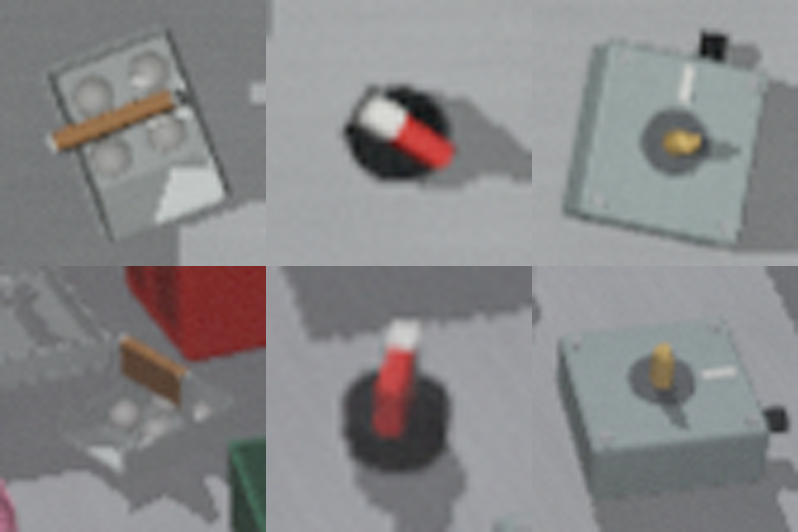

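The crops show the tray lip pointing towards the robot and the handle at yaw 21°. The knob's white end is up-left (yaw 58°), and the box stripe points up and slightly right (yaw -11°). Next I'll check clearances and compute the moves.

```bash
cat >> h.py <<'E'
from scipy.spatial.transform import Rotation as R
def cur():
    from bench import readout
    o=readout.get_obs(); w,x,y,z=o["eef_rot"]; return np.array(o["eef_pos"]),R.from_quat([x,y,z,w]),o
def down(yaw_y,tilt=0,axis=None):
    # tool z down, tool y at azimuth yaw_y (deg)
    a=np.radians(yaw_y);y=np.array([np.cos(a),np.sin(a),0]);z=np.array([0,0,-1.]);x=np.cross(y,z)
    return R.from_matrix(np.c_[x,y,z])
def rel(p,Rt,p0,R0):
    return (R0.inv().apply((np.array(p)-p0)*1000)).round(1).tolist(),(R0.inv()*Rt).as_rotvec().round(4).tolist()
E
python3 - <<'E'
from h import *
for n in("top0.npz","side0.npz"):
    c=load(n);W=cloud(c);hsv=cv2.cvtColor(c["color"],cv2.COLOR_RGB2HSV);z=W[...,2]
    m=(hsv[...,1]>150)&((hsv[...,0]<6)|(hsv[...,0]>175))&(z>.03)&(W[...,1]>.3)&(W[...,1]<.75)
    p=W[m];print(n,p.shape,np.percentile(p,[1,99],axis=0).round(3).tolist())
    for lo,hi in((.03,.1),(.1,.17),(.17,.24)):
        q=p[(p[:,2]>lo)&(p[:,2]<hi)]
        if len(q): print(lo,hi,len(q),np.percentile(q,[1,99],axis=0).round(3).tolist(),cv2.minAreaRect((q[:,:2]*1000).astype(np.float32)))
p0,R0,o=cur()
T=np.array([.504,.3535,0])
for p in((.504,.3535,.20),(.504,.3535,.06)): print(rel(p,down(21.4),p0,R0))
E
```

```text
top0.npz (2985, 3) [[0.553, 0.455, 0.04], [0.663, 0.619, 0.221]]
0.03 0.1 292 [[0.552, 0.454, 0.032], [0.661, 0.584, 0.099]] ((578.2723999023438, 500.08642578125), (78.0545883178711, 170.14791870117188), 41.28604507446289)
0.1 0.17 473 [[0.552, 0.454, 0.102], [0.664, 0.592, 0.17]] ((610.195556640625, 529.4157104492188), (111.23737335205078, 148.16104125976562), 3.097311496734619)
0.17 0.24 2220 [[0.556, 0.458, 0.171], [0.663, 0.62, 0.222]] ((610.230712890625, 540.0152587890625), (108.8343276977539, 168.45602416992188), 2.976611852645874)
side0.npz (1456, 3) [[0.552, 0.454, 0.032], [0.664, 0.596, 0.224]]
0.03 0.1 432 [[0.553, 0.453, 0.031], [0.664, 0.57, 0.1]] ((580.2457275390625, 499.197021484375), (84.63350677490234, 169.4013671875), 43.17103576660156)
0.1 0.17 528 [[0.552, 0.454, 0.101], [0.664, 0.593, 0.169]] ((578.7818603515625, 504.442626953125), (87.87535095214844, 175.47183227539062), 41.93871307373047)
0.17 0.24 496 [[0.555, 0.457, 0.171], [0.661, 0.601, 0.226]] ((606.8717651367188, 533.7483520507812), (106.53942108154297, 157.6593017578125), 4.462573528289795)
([-412.2, -117.1, 49.5], [-0.0016, 0.0005, 0.9715])
([-412.2, -116.9, 189.5], [-0.0016, 0.0005, 0.9715])
```

Request:
play_rows --xyz '[[-50,-14,6],[-100,-28,12],[-160,-45,18],[-220,-62,25],[-280,-80,33],[-340,-97,40],[-390,-110,47],[-412,-117,50],[-412,-117,50],[-412,-117,50]]' --rot '[[0,0,0.12],[0,0,0.25],[0,0,0.38],[0,0,0.51],[0,0,0.64],[0,0,0.77],[0,0,0.9],[0,0,0.97],[0,0,0.9715],[0,0,0.9715]]' --grip '[1,1,1,1,1,1,1,1,1,1]'

```text
time_s: 1.35
eef_pos: [0.5032, 0.3545, 0.1999]
eef_rot: [-0.0, 0.563, 0.826, -0.0]
wrist_force: [-0.4, 0.4, -0.0]
opening: 1.002
grasp_force: 0.0
```

Run:
```python
from h import *
p0,R0,o=cur();print(o["time_s"],p0,o["q"])
print(rel((.504,.3535,.06),down(21.4),p0,R0))
from bench import vision
c=vision.camera("top");W=cloud(c);np.savez("top1.npz",**{k:c[k] for k in("color","depth","camera_matrix","extrinsics")})
```

```text
1.35 [0.50318857 0.35449348 0.19994457] [4.20971989e-01 3.16388735e-01 1.54644329e+00 4.05637085e-04
 1.27983139e+00 4.59887344e-02]
([-1.3, 0.5, 139.9], [-0.0011, -0.0003, 0.0014])
```

Request:
play_rows --xyz '[[-1,0,40],[-1,0,80],[-1,0,115],[-1,0,135],[-1,0,140],[-1,0,140],[-1,0,140],[-1,0,140],[-1,0,140],[-1,0,140]]' --rot '[[0,0,0],[0,0,0],[0,0,0],[0,0,0],[0,0,0],[0,0,0],[0,0,0],[0,0,0],[0,0,0],[0,0,0]]' --grip '[1,1,1,1,1,0,0,0,0,0]'

```text
time_s: 2.65
eef_pos: [0.5049, 0.3534, 0.061]
eef_rot: [0.0, 0.564, 0.826, 0.0]
wrist_force: [0.8, 0.4, 3.2]
opening: 0.13
grasp_force: 58.5
```

Run:
```python
from h import *
p0,R0,o=cur();print(o["time_s"],p0,o["opening"],o["grasp_force"])
H=np.array([.568,.0845]);yaw=np.radians(-7.5);hx=np.array([np.cos(yaw),np.sin(yaw)])
# pose of grip with tilt th so lip is at hopper x=lx, height lz
def pour(th,lx=.02,lz=.115):
    t=np.radians(th);f=.068*np.cos(t)-.048*np.sin(t);d=.068*np.sin(t)+.048*np.cos(t)
    g=np.r_[H+hx*(lx+f),lz+d]
    ay=np.array([-hx[1],hx[0],0])  # tray y axis; lip(-x) down: x-> up : rot about -y
    return g,R.from_rotvec(-ay*t)*down(-7.5)
print("lift",rel((p0[0],p0[1],.20),down(21.4),p0,R0))
g,Rt=pour(0); g[2]=.2
print("over",g,rel(g,Rt,p0,R0))
P,RR=g,Rt
for th in (10,20,30,40,50,60):
    for lz in(.115,):
        g,Rt=pour(th,lz=lz);print(th,g.round(3),rel(g,Rt,P,RR))
```

```text
2.65 [0.504936   0.35335995 0.06101576] 0.129648456965793 58.49617838859558
lift ([0.0, 0.2, -139.0], [0.0011, -0.0, -0.0001])
over [0.65524715 0.0730137  0.2       ] ([-315.9, 37.8, -139.0], [0.0011, -0.0003, 0.5043])
10 [0.646 0.074 0.174] ([-0.0, -9.4, 25.9], [-0.1745, 0.0, 0.0])
20 [0.635 0.076 0.183] ([-0.0, -20.5, 16.6], [-0.3491, 0.0, 0.0])
30 [0.622 0.077 0.191] ([0.0, -33.1, 9.4], [-0.5236, -0.0, 0.0])
40 [0.609 0.079 0.195] ([0.0, -46.8, 4.5], [-0.6981, 0.0, -0.0])
50 [0.595 0.081 0.198] ([-0.0, -61.1, 2.1], [-0.8727, 0.0, 0.0])
60 [0.58  0.083 0.198] ([-0.0, -75.6, 2.1], [-1.0472, 0.0, -0.0])
```

Request:
play_rows --xyz '[[0,0,-8],[0,0,-30],[0,0,-60],[0,0,-95],[0,0,-130],[0,0,-160],[-5,0,-180],[-15,1,-187],[-30,3,-189],[-50,5,-189]]' --rot '[[0,0,0],[0,0,0],[0,0,0],[0,0,0],[0,0,0],[0,0,0],[0,0,0.01],[0,0,0.03],[0,0,0.05],[0,0,0.08]]' --grip '[0,0,0,0,0,0,0,0,0,0]'

```text
time_s: 3.9
eef_pos: [0.5274, 0.3071, 0.2479]
eef_rot: [-0.001, 0.597, 0.802, -0.001]
wrist_force: [-0.4, -0.8, -2.4]
opening: 0.127
grasp_force: 58.6
```

Run:
```python
from h import *
p0,R0,o=cur();print(o["time_s"],p0,o["opening"],o["grasp_force"])
print(rel((.6555,.073,.25),down(-7.5),p0,R0))
```

```text
3.9 [0.52737476 0.30708345 0.24794003] 0.12738543336950411 58.59368026256561
([-261.0, 55.4, -2.1], [-0.0021, 0.0007, 0.4226])
```

Request:
play_rows --xyz '[[-28,6,-2],[-60,12,-2],[-95,20,-2],[-130,28,-2],[-165,35,-2],[-197,42,-2],[-225,48,-2],[-245,52,-2],[-256,54,-2],[-261,55,-2]]' --rot '[[0,0,0.04],[0,0,0.09],[0,0,0.15],[0,0,0.21],[0,0,0.27],[0,0,0.32],[0,0,0.36],[0,0,0.395],[0,0,0.415],[0,0,0.4226]]' --grip '[0,0,0,0,0,0,0,0,0,0]'

```text
time_s: 5.15
eef_pos: [0.6555, 0.0741, 0.2509]
eef_rot: [-0.0, 0.752, 0.66, -0.0]
wrist_force: [-0.6, 0.1, -2.7]
opening: 0.133
grasp_force: 58.6
```

Run:
```python
from h import *
p0,R0,o=cur();print(o["time_s"],p0,o["opening"],o["q"].round(3))
from bench import vision
c=vision.camera("top");W=cloud(c)
b=cv2.cvtColor(c["color"],cv2.COLOR_RGB2BGR);s=cv2.cvtColor(vision.camera("side")["color"],cv2.COLOR_RGB2BGR)
cv2.imwrite("pics/a.png",np.hstack([cv2.resize(b[120:240,180:310],(390,360)),cv2.resize(s[110:230,210:340],(390,360))]))
H=np.array([.568,.0845]);yaw=np.radians(-7.5);hx=np.array([np.cos(yaw),np.sin(yaw)])
def pour(th,lx=.02,lz=.115):
    t=np.radians(th);f=.068*np.cos(t)-.048*np.sin(t);d=.068*np.sin(t)+.048*np.cos(t)
    g=np.r_[H+hx*(lx+f),lz+d];ay=np.array([-hx[1],hx[0],0])
    return g,R.from_rotvec(-ay*t)*down(-7.5)
for th in(10,15,20,30,40,50,60):
    g,Rt=pour(th);print(th,rel(g,Rt,p0,R0))
```

```text
5.15 [0.65547709 0.07409801 0.25088499] 0.1325935795419018 [-0.067  0.366  1.376  0.     1.401  0.063]
10 ([-1.1, -9.4, 76.8], [-0.1753, -0.0002, 0.0008])
15 ([-1.1, -14.8, 71.9], [-0.2626, -0.0002, 0.0008])
20 ([-1.1, -20.6, 67.5], [-0.3498, -0.0003, 0.0008])
30 ([-1.1, -33.2, 60.3], [-0.5244, -0.0004, 0.0008])
40 ([-1.1, -46.8, 55.4], [-0.6989, -0.0004, 0.0007])
50 ([-1.1, -61.1, 53.0], [-0.8734, -0.0005, 0.0007])
60 ([-1.0, -75.6, 53.1], [-1.048, -0.0006, 0.0007])
```

View pics/a.png

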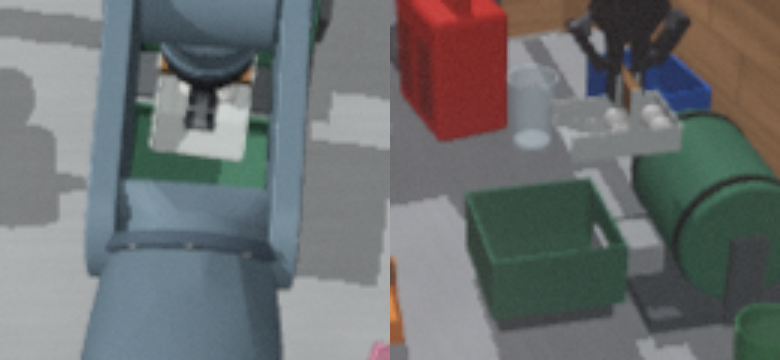

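Request:
play_rows --xyz '[[-1,-4,3],[-1,-9,10],[-1,-13,22],[-1,-15,32],[-1,-18,42],[-1,-21,51],[-1,-24,57],[-1,-28,60],[-1,-31,60],[-1,-33,60]]' --rot '[[-0.08,0,0],[-0.17,0,0],[-0.23,0,0],[-0.265,0,0],[-0.31,0,0],[-0.355,0,0],[-0.4,0,0],[-0.445,0,0],[-0.49,0,0],[-0.5244,0,0]]' --grip '[0,0,0,0,0,0,0,0,0,0]'

```text
time_s: 6.5
eef_pos: [0.622, 0.0791, 0.1917]
eef_rot: [0.195, 0.725, 0.638, 0.172]
wrist_force: [0.3, 0.4, -1.8]
opening: 0.129
grasp_force: 59.2
```

```bash
cat > look.py <<'E'
import sys
from h import *
from bench import vision
p0,R0,o=cur();print(o["time_s"],p0,o["opening"],o["q"].round(3),o["wrist_force"])
c=vision.camera("top");b=cv2.cvtColor(c["color"],cv2.COLOR_RGB2BGR);s=cv2.cvtColor(vision.camera("side")["color"],cv2.COLOR_RGB2BGR)
cv2.imwrite(f"pics/{sys.argv[1]}.png",np.hstack([cv2.resize(b[120:240,180:310],(390,360)),cv2.resize(s[110:230,210:340],(390,360))]))
E
python3 look.py b
```

```text
6.5 [0.62196873 0.07907567 0.19165289] 0.1290500825225515 [-0.042  0.093  1.923 -0.075  0.603  0.136] [ 0.2839007   0.44823493 -1.8065264 ]
```

View pics/b.png

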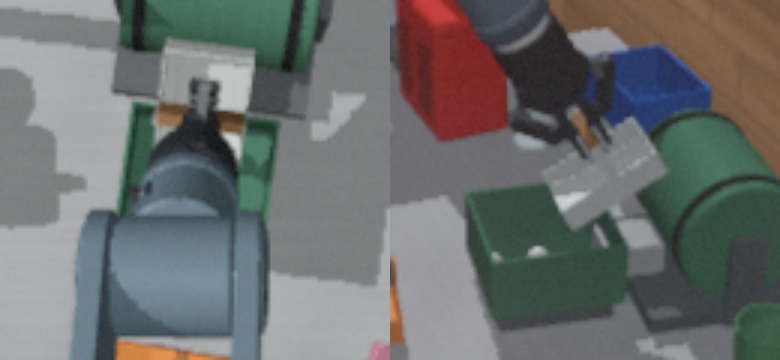

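Request:
play_rows --xyz '[[0,-4,-2],[0,-8,-5],[0,-13,-8],[0,-13,-8],[0,-13,-8],[0,-13,-8],[0,-13,-8],[0,-13,-8],[0,-13,-8],[0,-13,-8]]' --rot '[[-0.06,0,0],[-0.12,0,0],[-0.18,0,0],[-0.24,0,0],[-0.28,0,0],[-0.28,0,0],[-0.28,0,0],[-0.28,0,0],[-0.28,0,0],[-0.28,0,0]]' --grip '[0,0,0,0,0,0,0,0,0,0]'

```text
time_s: 7.85
eef_pos: [0.6076, 0.0797, 0.1918]
eef_rot: [0.294, 0.691, 0.607, 0.258]
wrist_force: [0.4, -0.2, -0.7]
opening: 0.135
grasp_force: 59.2
```

Run:
```python
from h import *
p0,R0,o=cur();print(o["time_s"],p0,o["opening"],o["q"].round(3),o["wrist_force"])
print("up",rel((.6555,.074,.25),down(-7.5),p0,R0))
```

```text
7.85 [0.60760282 0.07972117 0.1917883 ] 0.13515754649497616 [-0.026  0.012  2.134 -0.369  0.207  0.433] [ 0.36445602 -0.22352199 -0.65495823]
up ([0.5, 75.4, -5.6], [0.8044, -0.0007, 0.0016])
```

Request:
play_rows --xyz '[[0,20,-20],[0,43,-42],[0,50,-36],[0,56,-28],[0,63,-20],[0,70,-12],[0,75,-6],[0,75,-6],[0,75,-6],[0,75,-6]]' --rot '[[0,0,0],[0.1,0,0],[0.25,0,0],[0.4,0,0],[0.55,0,0],[0.7,0,0],[0.8,0,0],[0.8044,0,0.0],[0.8044,0,0.0],[0.8044,0,0.0]]' --grip '[0,0,0,0,0,0,0,0,0,0]'

```text
time_s: 9.1
eef_pos: [0.654, 0.074, 0.2502]
eef_rot: [0.0, 0.751, 0.66, 0.0]
wrist_force: [-0.1, 0.8, -0.5]
opening: 0.134
grasp_force: 59.3
```

```bash
python3 - <<'E'
from h import *
from bench import vision
p0,R0,o=cur();print(o["time_s"],p0,o["opening"],o["q"].round(3),o["wrist_force"])
for n in("top","side"):
    c=vision.camera(n);W=cloud(c);hsv=cv2.cvtColor(c["color"],cv2.COLOR_RGB2HSV)
    H=np.array([.568,.0845]);m=(hsv[...,1]<60)&(hsv[...,2]>110)&(np.hypot(W[...,0]-H[0],W[...,1]-H[1])<.09)&(W[...,2]<.09)&(W[...,2]>.03)
    k,l,st,ce=cv2.connectedComponentsWithStats(m.astype(np.uint8))
    for i in range(1,k):
        if st[i,4]>4:print(n,st[i,4],ce[i].round(1),np.nanmean(W[l==i],0).round(3))
print("back",rel((.5045,.3535,.25),down(21.4),p0,R0))
E
python3 look.py d
```

```text
9.1 [0.65404537 0.07403327 0.25017227] 0.13402024929329243 [-0.067  0.362  1.382 -0.     1.396  0.061] [-0.0860673   0.7974184  -0.46622646]
top 12 [243.2 181.2] [0.574 0.089 0.046]
side 15 [279.7 188.2] [0.636 0.079 0.068]
side 15 [258.3 193.1] [0.564 0.093 0.056]
side 6 [244.8 194.8] [0.517 0.1   0.055]
back ([258.0, -184.1, -0.0], [0.001, 0.0002, -0.5021])
9.2 [0.65419691 0.07398618 0.25043269] 0.13337752871980024 [-0.067  0.362  1.382 -0.     1.397  0.061] [ 0.94899908 -0.34889025 -1.60953076]
```

View pics/d.png

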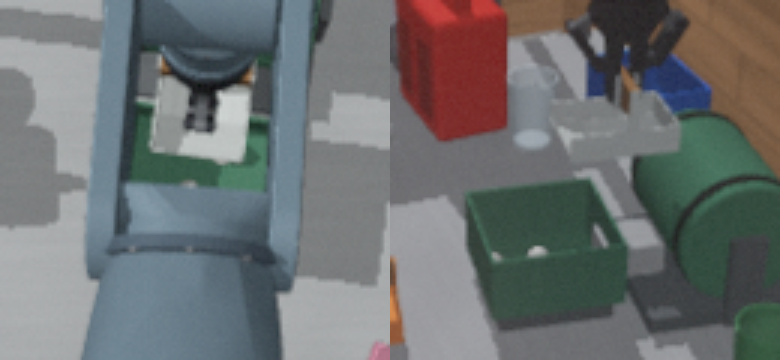

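The tray is empty in the side view, and one ball shows in the hopper. I'll carry the tray back and then check the hopper.

Request:
play_rows --xyz '[[25,-18,0],[55,-40,0],[90,-65,0],[125,-90,0],[160,-115,0],[195,-140,0],[225,-160,0],[245,-175,0],[256,-183,0],[258,-184,0]]' --rot '[[0,0,-0.05],[0,0,-0.11],[0,0,-0.18],[0,0,-0.25],[0,0,-0.31],[0,0,-0.38],[0,0,-0.44],[0,0,-0.48],[0,0,-0.502],[0,0,-0.502]]' --grip '[0,0,0,0,0,0,0,0,0,0]'

```text
time_s: 10.55
eef_pos: [0.5053, 0.3536, 0.2501]
eef_rot: [0.0, 0.563, 0.826, 0.0]
wrist_force: [0.4, -0.4, -1.3]
opening: 0.133
grasp_force: 59.3
```

Run:
```python
from h import *
from bench import vision
p0,R0,o=cur();print(o["time_s"],p0,o["opening"],o["q"].round(3),o["wrist_force"])
c=vision.camera("top");W=cloud(c);hsv=cv2.cvtColor(c["color"],cv2.COLOR_RGB2HSV)
cv2.imwrite("pics/e.png",cv2.resize(cv2.cvtColor(c["color"],cv2.COLOR_RGB2BGR)[140:225,110:290],None,fx=4,fy=4,interpolation=cv2.INTER_CUBIC))
H=np.array([.568,.0845]);m=(hsv[...,1]<90)&(hsv[...,2]>80)&(np.hypot(W[...,0]-H[0],W[...,1]-H[1])<.09)&(W[...,2]<.09)&(W[...,2]>.03)
k,l,st,ce=cv2.connectedComponentsWithStats(m.astype(np.uint8))
for i in range(1,k):
    if st[i,4]>4:print(st[i,4],ce[i].round(1),np.nanmean(W[l==i],0).round(3))
print(rel((.5045,.3535,.061),down(21.4),p0,R0))
```

```text
10.55 [0.50526595 0.35356778 0.25006393] 0.13267181350390223 [ 0.418  0.272  1.498 -0.     1.371  0.045] [ 0.35874927 -0.38202046 -1.32830558]
45 [248.5 155.4] [0.652 0.073 0.065]
87 [247.9 161. ] [0.635 0.075 0.06 ]
59 [254.1 170.4] [0.607 0.056 0.049]
60 [242.6 184. ] [0.565 0.091 0.049]
111 [244.  201.5] [0.51  0.087 0.049]
([0.3, -0.8, 189.1], [0.0004, 0.0002, 0.0001])
```

View pics/e.png

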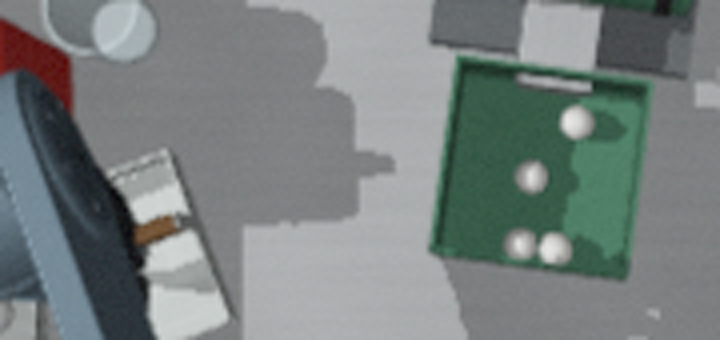

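All four balls are in the hopper. Lower the tray gently and release it.

Request:
play_rows --xyz '[[0,-1,30],[0,-1,70],[0,-1,110],[0,-1,145],[0,-1,170],[0,-1,182],[0,-1,187],[0,-1,189],[0,-1,189.5],[0,-1,189.5]]' --rot '[[0,0,0],[0,0,0],[0,0,0],[0,0,0],[0,0,0],[0,0,0],[0,0,0],[0,0,0],[0,0,0],[0,0,0]]' --grip '[0,0,0,0,0,0,0,0,0,0]'

```text
time_s: 11.85
eef_pos: [0.5051, 0.3531, 0.0612]
eef_rot: [0.0, 0.564, 0.826, 0.001]
wrist_force: [0.1, 0.1, -1.5]
opening: 0.128
grasp_force: 59.2
```

Request:
play_rows --xyz '[[0,0,0],[0,0,0],[0,0,0],[0,0,0],[0,0,0],[0,0,-20],[0,0,-50],[0,0,-90],[0,0,-130],[0,0,-150]]' --rot '[[0,0,0],[0,0,0],[0,0,0],[0,0,0],[0,0,0],[0,0,0],[0,0,0],[0,0,0],[0,0,0],[0,0,0]]' --grip '[0.5,0.7,0.7,0.7,0.7,0.7,0.7,0.7,0.7,0.7]'

```text
time_s: 13.1
eef_pos: [0.5058, 0.3534, 0.2146]
eef_rot: [0.001, 0.564, 0.826, 0.002]
wrist_force: [0.4, -0.2, 0.1]
opening: 0.7
grasp_force: 0.0
```

Run:
```python
from h import *
p0,R0,o=cur();print(o["time_s"],p0,o["opening"],o["q"].round(3),o["wrist_force"])
print(rel((.4813,-.1793,.22),down(-31.7),p0,R0))
print(rel((.4813,-.1793,.22),down(148.3),p0,R0))
```

```text
13.1 [0.5058479  0.35343331 0.21455849] 0.700367151462702 [0.418 0.301 1.535 0.    1.3   0.045] [ 0.36188916 -0.23630846  0.1444167 ]
([-487.2, -217.0, -6.7], [0.0049, -0.0027, 0.9263])
([-487.2, -217.0, -6.7], [0.0032, 0.0058, -2.2153])
```

Request:
play_rows --xyz '[[-50,-22,0],[-105,-47,-2],[-160,-71,-3],[-215,-96,-4],[-270,-120,-5],[-325,-145,-6],[-380,-169,-7],[-435,-194,-7],[-475,-212,-7],[-487,-217,-7]]' --rot '[[0,0,0.09],[0,0,0.19],[0,0,0.29],[0,0,0.39],[0,0,0.49],[0,0,0.6],[0,0,0.71],[0,0,0.82],[0,0,0.92],[0,0,0.926]]' --grip '[0.7,0.7,0.7,0.7,0.7,0.7,0.7,0.7,0.7,0.7]'

```text
time_s: 14.35
eef_pos: [0.4794, -0.1821, 0.2174]
eef_rot: [-0.0, 0.874, 0.486, -0.0]
wrist_force: [-0.3, 0.5, -1.0]
opening: 0.704
grasp_force: 0.0
```

Run:
```python
from h import *
from bench import vision
p0,R0,o=cur();print(o["time_s"],p0,o["opening"],o["q"].round(3),o["wrist_force"])
print(rel((.4813,-.1793,.034),down(-31.7),p0,R0))
c=vision.camera("top");W=cloud(c);U,V=np.meshgrid(np.arange(512),np.arange(384))
m=(abs(U-160)<28)&(abs(V-206)<28)
for n,mm in(("handle",m&(W[...,2]>.06)),("tray",m&(W[...,2]>.012))):
    p=W[mm];print(n,len(p),p.mean(0).round(4),cv2.minAreaRect((p[:,:2]*1000).astype(np.float32)))
q=load("top0.npz");W0=cloud(q);mm=(abs(U-160)<25)&(abs(V-206)<25)&(W0[...,2]>.06);print(np.median(W0[mm][:,2]),np.median(W[m&(W[...,2]>.06)][:,2]))
# knob from side: red/white top points
s=vision.camera("side");Ws=cloud(s);hs=cv2.cvtColor(s["color"],cv2.COLOR_RGB2HSV)
U,V=np.meshgrid(np.arange(512),np.arange(384))
w=(abs(U-267)<22)&(abs(V-257)<22)&(Ws[...,2]>.01)&(np.hypot(Ws[...,0]-.4813,Ws[...,1]+.179)<.035)
p=Ws[w&(Ws[...,2]>.041)];print("side knob",len(p),p.mean(0).round(4),cv2.minAreaRect((p[:,:2]*1000).astype(np.float32)))
```

```text
14.35 [ 0.47938983 -0.18211296  0.21736384] 0.7040018214064024 [-0.595  0.075  1.795 -0.     1.272 -0.038] [-0.25454739  0.53760038 -1.03065667]
([3.4, 0.2, 183.4], [-0.0002, 0.0002, -0.0036])
handle 128 [0.5023 0.3517 0.0751] ((502.64825439453125, 352.16693115234375), (12.301485061645508, 84.07070922851562), 20.772262573242188)
tray 356 [0.4973 0.3506 0.0428] ((494.87957763671875, 349.30535888671875), (121.08999633789062, 84.89900207519531), 21.65485382080078)
0.0752213797551129 0.07576634788301617
side knob 59 [ 0.4815 -0.1793  0.0482] ((484.0584716796875, -174.64244079589844), (50.753074645996094, 12.345681190490723), 59.15346145629883)
```

Request:
play_rows --xyz '[[3,0,40],[3,0,80],[3,0,120],[3,0,150],[3,0,168],[3,0,175.5],[3,0,175.5],[3,0,175.5],[3,0,175.5],[3,0,175.5]]' --rot '[[0,0,0],[0,0,0],[0,0,0],[0,0,0],[0,0,0],[0,0,0],[0,0,0],[0,0,0],[0,0,0],[0,0,0]]' --grip '[0.7,0.7,0.7,0.7,0.7,0.7,0,0,0,0]'

```text
time_s: 15.7
eef_pos: [0.4824, -0.1777, 0.043]
eef_rot: [0.001, 0.873, 0.487, 0.001]
wrist_force: [0.2, 1.0, 6.4]
opening: 0.13
grasp_force: 59.4
```

Request:
play_rows --xyz '[[0,0,0],[0,0,0],[0,0,-20],[0,0,-50],[0,0,-80],[0,0,-110],[0,0,-110],[0,0,-110],[0,0,-110],[0,0,-110]]' --rot '[[0,0,0],[0,0,0],[0,0,0],[0,0,0],[0,0,0],[0,0,0],[0,0,0],[0,0,0],[0,0,0],[0,0,0]]' --grip '[0,0,0,0,0,0,0,0,0,0]'

```text
time_s: 16.95
eef_pos: [0.481, -0.1768, 0.1508]
eef_rot: [-0.001, 0.873, 0.487, -0.0]
wrist_force: [-0.6, 0.2, -0.5]
opening: 0.124
grasp_force: 58.7
```

Run:
```python
from h import *
from bench import vision
p0,R0,o=cur();print(o["time_s"],p0,o["opening"],o["q"].round(3),o["wrist_force"])
print(rel((.5248,-.3376,.16),down(-101.4),p0,R0))
s=vision.camera("side");t=vision.camera("top")
u,v=proj(s,p0+[0,0,-.03])[0].astype(int);u2,v2=proj(t,p0)[0].astype(int)
f=lambda c,u,v:cv2.resize(cv2.cvtColor(c["color"],cv2.COLOR_RGB2BGR)[v-35:v+35,u-35:u+35],(390,390),interpolation=cv2.INTER_CUBIC)
cv2.imwrite("pics/k.png",np.hstack([f(s,u,v),f(t,u2,v2)]));print(u-35,v-35)
```

```text
16.95 [ 0.48095484 -0.17684648  0.1507692 ] 0.12404941962791843 [-0.584  0.159  1.849  0.     1.135 -0.031] [-0.59990421  0.20587041 -0.50171944]
([-113.7, 121.7, -9.5], [-0.0019, 0.0012, 1.2166])
231 195
```

View pics/k.png

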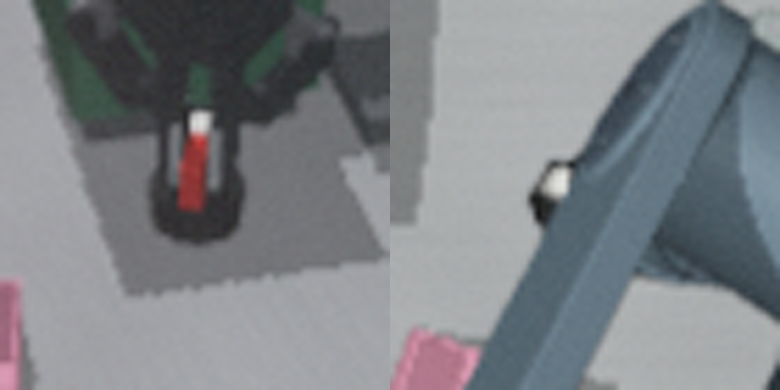

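Request:
play_rows --xyz '[[-15,16,0],[-30,33,0],[-47,51,0],[-63,69,0],[-80,87,0],[-96,105,0],[-112,122,0],[-112,122,5],[-112,122,15],[-112,122,22]]' --rot '[[0,0,0.17],[0,0,0.34],[0,0,0.51],[0,0,0.68],[0,0,0.85],[0,0,1.02],[0,0,1.18],[0,0,1.217],[0,0,1.217],[0,0,1.217]]' --grip '[0,0,0,0,0,0,0,0,0,0]'

```text
time_s: 18.3
eef_pos: [0.5259, -0.3352, 0.1285]
eef_rot: [-0.001, 0.995, -0.098, -0.001]
wrist_force: [-0.5, -0.2, -0.8]
opening: 0.124
grasp_force: 58.7
```

Run:
```python
from h import *
from bench import vision
p0,R0,o=cur();print(o["time_s"],p0,o["q"].round(3),o["wrist_force"],np.degrees(np.arctan2(*R0.as_matrix()[[1,0],1])))
s=vision.camera("side");W=cloud(s)
np.savez("side5.npz",**{k:s[k] for k in("color","depth","camera_matrix","extrinsics")})
u,v=proj(s,p0+[0,0,-.045])[0].astype(int);print(u-40,v-40)
print("expected knob bottom, shaft tip px",proj(s,[p0+[0,0,-.043],p0+[0,0,-.043+.02],[p0[0],p0[1],.071],[p0[0],p0[1],.045]]).round(1).tolist())
cv2.imwrite("pics/m.png",cv2.resize(cv2.cvtColor(s["color"],cv2.COLOR_RGB2BGR)[v-40:v+40,u-40:u+40],(600,600),interpolation=cv2.INTER_CUBIC))
hs=cv2.cvtColor(s["color"],cv2.COLOR_RGB2HSV)
U,V=np.meshgrid(np.arange(512),np.arange(384));w=(abs(U-u)<40)&(abs(V-v)<40)
br=w&(hs[...,1]>80)&(hs[...,0]>12)&(hs[...,0]<30);print("brass px",br.sum(),U[br].mean() if br.any() else 0,[(r,U[r][br[r]].min(),U[r][br[r]].max()) for r in range(384) if br[r].any()])
z=W[...,2];sk=w&(hs[...,2]<75)&(z>p0[2]-.05)&(z<p0[2]-.015)&(np.hypot(W[...,0]-p0[0],W[...,1]-p0[1])<.03)
print("skirt rows",[(r,U[r][sk[r]].min(),U[r][sk[r]].max()) for r in range(384) if sk[r].any()])
```

```text
18.3 [ 0.52592198 -0.33522845  0.12849906] [-0.758  0.416  1.571  0.     1.157  1.01 ] [-0.50777175 -0.22145005 -0.82345185] -101.28950832318704
266 235
expected knob bottom, shaft tip px [[306.2, 274.4], [306.8, 268.6], [305.8, 278.6], [305.1, 285.9]]
brass px 29 305.82758620689657 [(280, np.int64(304), np.int64(305)), (281, np.int64(304), np.int64(308)), (282, np.int64(304), np.int64(308)), (283, np.int64(304), np.int64(308)), (284, np.int64(304), np.int64(308)), (285, np.int64(304), np.int64(307)), (286, np.int64(305), np.int64(307))]
skirt rows [(270, np.int64(308), np.int64(315)), (271, np.int64(298), np.int64(315)), (272, np.int64(298), np.int64(315)), (273, np.int64(298), np.int64(316)), (274, np.int64(299), np.int64(315)), (275, np.int64(299), np.int64(315)), (276, np.int64(299), np.int64(315)), (277, np.int64(300), np.int64(313)), (278, np.int64(302), np.int64(312)), (279, np.int64(303), np.int64(310))]
```

View pics/m.png

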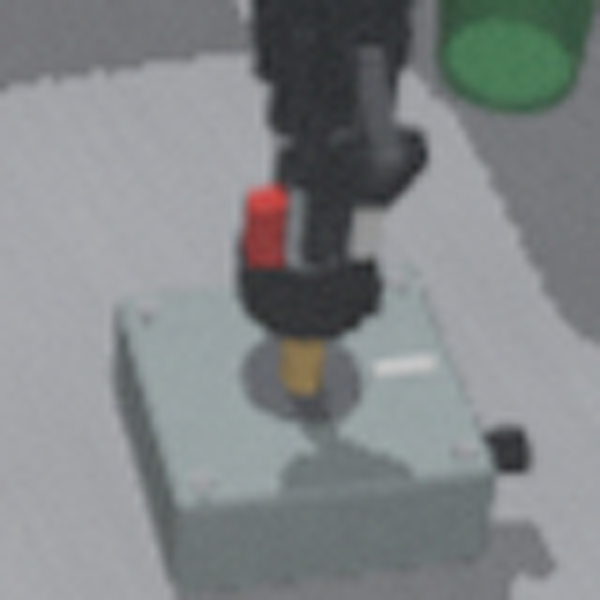

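Request:
play_rows --xyz '[[1,0.7,0],[1,0.7,4],[1,0.7,8],[1,0.7,11],[1,0.7,13],[1,0.7,15],[1,0.7,17],[1,0.7,19],[1,0.7,20],[1,0.7,20]]' --rot '[[0,0,0],[0,0,0],[0,0,0],[0,0,0],[0,0,0],[0,0,0],[0,0,0],[0,0,0],[0,0,0],[0,0,0]]' --grip '[0,0,0,0,0,0,0,0,0,0]'

```text
time_s: 19.6
eef_pos: [0.5274, -0.3373, 0.1098]
eef_rot: [-0.0, 0.995, -0.099, 0.0]
wrist_force: [0.4, 0.3, -1.1]
opening: 0.13
grasp_force: 58.7
```

Request:
play_rows --xyz '[[0,0,1],[0,0,2],[0,0,3],[0,0,4],[0,0,5],[0,0,6],[0,0,7],[0,0,8],[0,0,8],[0,0,8]]' --rot '[[0,0,0],[0,0,0],[0,0,0],[0,0,0],[0,0,0],[0,0,0],[0,0,0],[0,0,0],[0,0,0],[0,0,0]]' --grip '[0,0,0,0,0,0,0,0,0,0]'

```text
time_s: 20.85
eef_pos: [0.5274, -0.3374, 0.1018]
eef_rot: [-0.0, 0.995, -0.099, 0.0]
wrist_force: [1.4, 3.3, -0.1]
opening: 0.126
grasp_force: 58.8
```

Request:
play_rows --xyz '[[0,-0.6,0],[0,-0.8,1],[0,-0.8,2],[0,-0.8,3],[0,-0.8,4],[0,-0.8,5.5],[0,-0.8,7],[0,-0.8,8.5],[0,-0.8,10],[0,-0.8,10]]' --rot '[[0,0,0],[0,0,0],[0,0,0],[0,0,0],[0,0,0],[0,0,0],[0,0,0],[0,0,0],[0,0,0],[0,0,0]]' --grip '[0,0,0,0,0,0,0,0,0,0]'

```text
time_s: 22.1
eef_pos: [0.5274, -0.337, 0.0927]
eef_rot: [0.0, 0.995, -0.099, -0.0]
wrist_force: [-4.2, 1.2, 8.6]
opening: 0.123
grasp_force: 59.9
```

Request:
play_rows --xyz '[[-0.5,0,0],[-0.5,0,0.5],[-0.5,0,1],[-0.5,0,1.5],[-0.5,0,2],[-0.5,0,2.5],[-0.5,0,3],[-0.5,0,3],[-0.5,0,3],[-0.5,0,3]]' --rot '[[0,0,0],[0,0,0],[0,0,0],[0,0,0],[0,0,0],[0,0,0],[0,0,0],[0,0,0],[0,0,0],[0,0,0]]' --grip '[0,0,0,0,0,0,0,0,0,0]'

```text
time_s: 23.35
eef_pos: [0.5274, -0.337, 0.0909]
eef_rot: [0.001, 0.995, -0.099, 0.0]
wrist_force: [-5.8, 3.1, 14.4]
opening: 0.129
grasp_force: 60.9
```

Run:
```python
from h import *
from bench import vision
p0,R0,o=cur();print(o["time_s"],p0,o["wrist_force"],o["grasp_force"])
s=vision.camera("side");t=vision.camera("top")
f=lambda c,u,v,r:cv2.resize(cv2.cvtColor(c["color"],cv2.COLOR_RGB2BGR)[v-r:v+r,u-r:u+r],(390,390),interpolation=cv2.INTER_CUBIC)
cv2.imwrite("pics/n.png",np.hstack([f(s,306,275,32),f(t,205,190,75)]))
```

```text
23.35 [ 0.52742501 -0.33703722  0.09089191] [-5.78626473  3.05274327 14.3686954 ] 60.92011213302612
```

View pics/n.png

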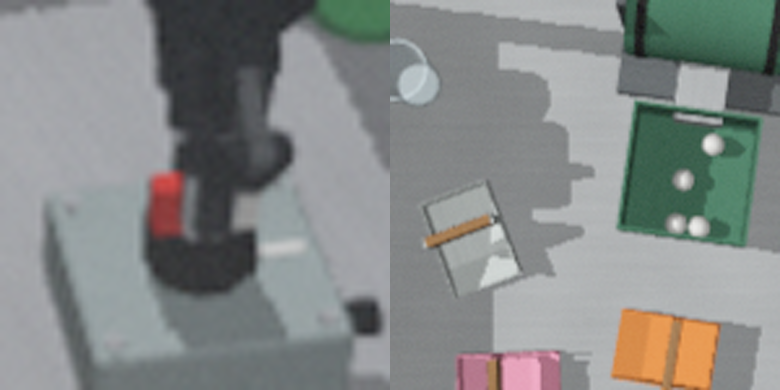

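The knob sits down on the box with its white end along the stripe. All four balls are in the hopper and the empty tray is upright on the bench, so I'm handing in.

```bash
python3 -c "
from bench import ctrl
print(ctrl.hand_in())"
```

```text
the job is handed in; nothing more can be done
None
```

I handed the job in at about 23 s: all four balls are in the hopper, the empty tray is upright on the bench, and the knob is held pressed on the shaft at about 14 N, which should be its stop; hand-in returned no verdict.

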